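Seat the power module and probe the board's test pad

ROBOT

A 6-joint arm with a two-finger parallel gripper is mounted at the origin on the work surface. World frame = base frame: x ahead of the robot, y to its left, z up, the work surface at z = 0. Lengths are in m, angles in rad, forces in N, time in s.
With the tool pointing down it reaches from about 0.225 to 0.875 m from the base axis. Payload 3.4 kg.
Tool frame: the origin (TCP) lies at the very end of the fingers, on their centre line; the grasp point (between the pads) lies 19 mm behind it (grip_depth is the distance from the TCP to the grasp point, in m); x points along the fingers, z is the direction in which the jaws open and shut, and the axes are right-handed (so a half turn about x gives the same grasp; the last joint's range is limited). The gripper opens to 85 mm and grips with 20 to 120 N. Pads are 22 mm wide; open, the fingers measure 114 mm over their backs; the gripper's body (76 mm by 85 mm) begins 54 mm behind the grasp point. The pads swing forward as they close: fully open they stand 13 mm farther back than shut.
Start: joints at [1.077, 0.276, 1.505, -0, 1.361, -0.121], TCP at [0.209, 0.536, 0.204] pointing down, gripper open.
Joint ranges: [-2.89, 2.89], [-0.75, 2.08], [0.22, 2.7], [-1.18, 4.32], [0.11, 2.71], [-2.7, 2.7]. Speed limits (rad/s): [2.57, 2.57, 3.14, 3.14, 3.14, 3.14].

INTERFACE

Orientations are given as a unit quaternion [w, x, y, z].
In Python, from rig import get_state, get_image, sign_off, grip_depth gives the robot as it stands. The module is installed in compiled form; this text tells all that it offers.
- The arm moves only by the tool arm_command, never from a script. Its argument "series" is a list of rows, each an object with "dp": the shift along the tool's x, y, z scaled (see below), a list of three; "angular": the turn, a rotation vector about the tool's x, y, z scaled (see below), a list of three; "gripper": the finger opening in mm, from 0 to 85.4. A call has exactly 8 rows; each row shifts and turns the pose as measured when the row begins, along the tool's axes as they then stand; what a row does not reach is not made up. The controller multiplies each number of a shift by 0.12 m and each number of a turn by 90 degrees. A row lasts 1/8 s, in which the tool goes at most 62.5 mm and 10.7 degrees, less where a joint would pass 70% of its speed; a pose out of reach is approached as far as the arm can. A call with a number of a shift or a turn outside -1 to 1 is refused whole. A call with a gripper value outside its range is refused whole. The fingers move at their own pace and stop on an object; "grip_force" is the grip in N (left out, the last holds). Time passes only in rows, so rows that do not move let the fingers close, or fill a call up. It gives the time, the measured TCP pose, the force and the opening at its end, in the units of the state.
- get_state(): the state, without advancing time (a new reading comes with each control period).
- get_image(name): name is "side" or "top" or "wrist"; returns a dict with "image" (384x512x3 uint8, blue, green, red), "depth" (384x512 float32, m along the optical axis (not along the pixel's ray), 0 where there is no reading), "mtx" (3x3 intrinsics, pixels), "k1" (the pictures are not rectified: a ray, as slopes to the right and down, at radius r is drawn at 1 + k1 r^2 times it, then the intrinsics apply), "view" (4x4, takes a point from world to camera coordinates); the wrist camera has in their place "mount" (4x4, takes a point from camera to tool coordinates, whose origin is the TCP and whose axes are the tool frame's). Camera axes: x right, y up, looking along -z (the intrinsics and any distortion apply to the point x, -y, -z); pixel columns grow to the right and rows downward; lengths in m; the calibration is good to about 2 mm. A picture is of the moment at which its call begins: read the wrist's pose just before it.
- sign_off(): hands the job in, once; it reports no verdict.
The state is a dict: "clock": time; "qpos": joint angles; "qd": joint speeds; "effort": joint torques, N m; "position": TCP position; "ee_rot": TCP orientation; "contact_force": force on the tool from outside, world axes, zero at the start; "moment": the same for the moment, N m; "width": finger opening in m.
Only numpy, scipy, OpenCV 4.12 (cv2) and the standard library are available. Lean on these libraries where they do the work, as an engineer would, in place of code of your own. Each camera call takes 0.05 s, during which the arm holds its last target. There are 200 camera calls.

TASK

Take the power module with the finned heat sink from the parts tray and press it fully home in its socket on the circuit board, so that its base plate is flush with the socket's rim. Then take the spring-tipped test probe out of its stand and hold it upright with its tip on the round test pad, pressing lightly so that the spring tip goes in about halfway, never pushing hard; finish while still holding it there. Leave everything else where it is.

Things in the scene. Friction and masses are not known exactly. Their poses are not given: they have to be found in the camera images.
- module: power module, loose, 60 g: black base plate 40 (x) x 30 (y) x 9 mm high; on its middle a finned aluminium heat sink 26 (x) x 16 (y) x 20 mm high (29 mm in all). Origin: centre of its underside; z up. Pinch it by the heat sink's 16 mm width (along y). It fits the socket either way round (half turn).
- tray: fixed grey parts tray 148 x 118 mm with a flat floor 4 mm above the table and 8 mm high rims; the module lies on its floor. Origin: centre of its underside
- board: fixed green circuit board 120 (x) x 160 (y) mm in a round-footed holder, its top face 40 mm above the table. Small parts on it are at most 9 mm high. Origin: on the table under the board's centre; x, y along its sides, z up
- socket (a point): centre of the socket's mouth, at rim level: black frame 64 (x) x 54 (y) mm, rim 14 mm above the board's face, recess 45 (x) x 35 (y) mm. Axes as the board's. A stiff brass bed in it first holds the module 4 mm proud; about 10 N pushes it down to a hard stop, where it stays. Then the base plate's top is level with the rim, the underside 9 mm below.
- test_pad (a point): centre of the flat ROUND copper test pad, 16 mm across, flush on the board's top face, between two square copper pads 36 mm away on each side. 80 mm from the socket's centre along the board's -y
- stand: fixed aluminium stand 100 (x) x 60 (y) x 60 mm high with two upright holes; the probe hangs in the 14 mm hole that is 25 mm from its centre along its -x, the pen stands in the other. Origin: centre of its underside
- probe: test probe, loose, 70 g, hanging upright in the stand by its shoulder. Origin: on its axis at the shoulder's underside (60 mm above the table), z up. Above it: round shoulder 24 mm across, 6 mm high, then a black square handle 16 x 16 mm from 6 to 62 mm (sides along x and y). Below: steel barrel 11 mm thick down to -30 mm, then the thin spring tip to -50 mm.
- probe_tip (a point): the end of the probe's spring-loaded tip: 50 mm below the probe's origin on the axis when the spring is relaxed; it moves up into the barrel when pressed
- plunger (a joint): how far the probe's spring tip is pushed in, m: 0 relaxed, 0.010 at its hard stop; the spring is 0.5 N per mm (2.5 N halfway)
- pen: grey and white marker pen, 10 mm thick, 105 mm long, standing in the second hole of the stand; bystander
- relay: white block 20 x 28 x 16 mm lying in the tray; bystander
- spool: silver solder spool, 52 mm across, 46 mm high; bystander
- timer: white bench timer with a round dial, 45 x 85 x 85 mm; bystander
- bottle: clear bottle, 52 mm across, 130 mm high; bystander
- dish: small round steel dish, 70 mm across, 28 mm high; bystander
- screwdriver: screwdriver with black handle, 170 mm long, lying flat; bystander
- brush: small brush, 160 mm long, lying flat; bystander

How it is judged:
By the outcome, as a careful person would: the job done as asked, in the order asked, and still so for the second after the job is handed in, while the arm keeps its last pose, push and grip.
It also fails if it takes over 59 s, if anything falls off the work surface, if the arm or the gripper's body presses on something with over 40 N, if the wrist force passes 120 N, or if a joint passes its speed limit or range.

## Working session

There is one attempt and no reset: what is moved stays moved. The work goes in short steps, Python scripts to look and compute and a tool call to move; the robot and the scene stay as the last step left them, time stands still between calls to the robot, and variables do not carry over. Pictures are saved under pics/ and viewed, about 8 in all and at most 12, crops included, and the job is handed in when it is done.

Besides the shell and the picture viewer there is one more tool, called after ">>>" as name(argument=value, ...) on one line, values as JSON. arm_command: Moves the arm, as the interface text tells. Its arguments: {"type":"object","properties":{"series":{"type":"array","items":{"type":"object","properties":{"dp":{"type":"array","items":{"type":"number"}},"angular":{"type":"array","items":{"type":"number"}},"gripper":{"type":"number"}}}},"grip_force":{"type":"number"}},"required":["series"]}

```bash
mkdir -p pics
cat > h.py <<'E'
import numpy as np, cv2
from scipy.spatial.transform import Rotation as R
from rig import get_state, get_image, sign_off, grip_depth
def rot(q): return R.from_quat([q[1],q[2],q[3],q[0]]).as_matrix()
def tool():
    s=get_state(); T=np.eye(4); T[:3,:3]=rot(s["ee_rot"]); T[:3,3]=s["position"]; return T
def cloud(name):
    """image, world points HxWx3 (nan where no depth)"""
    T=tool(); d=get_image(name); dep=d["depth"].astype(float); h,w=dep.shape
    v,u=np.mgrid[:h,:w]
    p=np.stack([u,v],-1).reshape(-1,1,2).astype(float)
    n=cv2.undistortPoints(p,np.array(d["mtx"]),np.array([d["k1"],0,0,0.])).reshape(h,w,2)
    c=np.stack([n[...,0]*dep,-n[...,1]*dep,-dep,np.ones_like(dep)],-1)
    M=T@np.array(d["mount"]) if "mount" in d else np.linalg.inv(np.array(d["view"]))
    P=(c@M.T)[...,:3]; P[dep<=0]=np.nan
    return d["image"],P
def project(d,M,X):
    pass
E
python3 - <<'E'
from h import *
print(get_state(),grip_depth)
for n in("top","side"):
    im,P=cloud(n); np.save(n+".npy",P); cv2.imwrite(f"pics/{n}.png",im)
    print(n,np.nanmin(P,(0,1)),np.nanmax(P,(0,1)))
a=cv2.imread("pics/top.png");cv2.imwrite("pics/top_b.png",cv2.resize(a,(800,600)))
E
```

```text
{'clock': 0.0, 'qpos': array([ 1.07697907e+00,  2.76582151e-01,  1.50611474e+00,  1.74362692e-05,
        1.36070682e+00, -1.21016956e-01]), 'qd': array([-0.00021135,  0.00055473, -0.00148563,  0.00065009,  0.00048757,
       -0.00109515]), 'effort': array([-2.88664320e-03, -4.16776192e+01, -2.45808059e+01, -3.94244071e-04,
        1.12857428e-02, -2.05901536e-06]), 'position': array([0.20916396, 0.53499341, 0.20275441]), 'ee_rot': array([ 0.58342935, -0.39896551,  0.58457198,  0.39838715]), 'contact_force': array([ 0.70105607, -0.5362112 ,  0.62113377]), 'moment': array([ 0.03402179, -0.01698505,  0.03983931]), 'width': 0.08550176409212215} 0.0187
top [-0.13898883 -1.5794076  -0.78412627] [1.65516052 1.6159455  0.77505727]
side [-0.16816113 -0.68689347 -0.78512529] [1.65317979 2.2922618  0.63578088]
```

View pics/top_b.png

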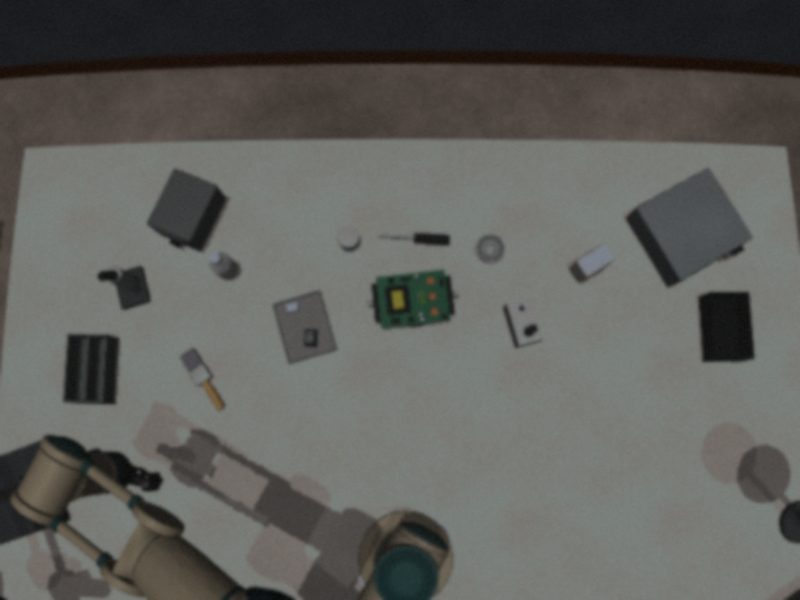

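View pics/side.png

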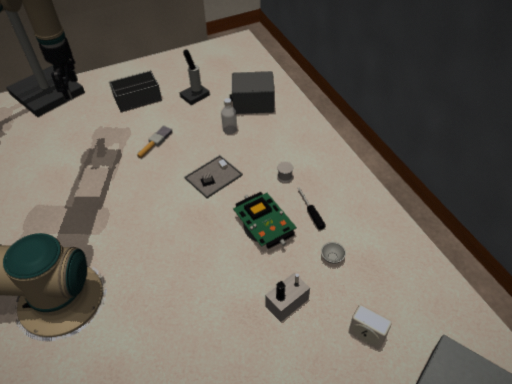

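The top view shows the module in the tray at about (311,337), the socket at (399,299) with a row of three pads at (432,282..310), and the stand at (523,324), all in 800x600 pixels. The side view agrees. Next I measure them roughly.

Run:
```python
from h import *
P=np.load("top.npy")
for n,(u,v) in dict(module=(311,337),tray=(305,327),socket=(399,299),pad=(432,296),stand=(523,320),probe=(531,330),pen=(517,310)).items():
    u=int(u*.64);v=int(v*.64); print(n,P[v-1:v+2,u-1:u+2].reshape(-1,3).mean(0).round(4))
def rect(zlo,zhi,x,y):
    m=(P[...,2]>zlo)&(P[...,2]<zhi)&(abs(P[...,0]-x[0])<x[1])&(abs(P[...,1]-y[0])<y[1])
    q=P[m]; r=cv2.minAreaRect((q[:,:2]*1000).astype(np.float32)); return len(q),r,q.mean(0).round(4)
S=P[int(320*.64),int(523*.64)]
print("stand",rect(.05,.07,(S[0],.09),(S[1],.09)))
print("probe",rect(.1,.14,(S[0],.09),(S[1],.09)))
b=P[int(299*.64),int(412*.64)]
print("board",rect(.034,.048,(b[0],.1),(b[1],.12)))
m=P[int(337*.64),int(311*.64)]
print("module",rect(.024,.045,(m[0],.04),(m[1],.04)))
print("tray",rect(.002,.02,(m[0],.1),(m[1],.1)))
```

```text
module [0.5029 0.2175 0.0246]
tray [0.5274 0.2352 0.0055]
socket [0.5863 0.0156 0.0471]
pad [ 0.5943 -0.0597  0.0423]
stand [ 0.5366 -0.264   0.0597]
probe [ 0.5047 -0.2715  0.1106]
pen [ 0.5584 -0.2506  0.0584]
stand (437, ((533.354736328125, -271.08148193359375), (101.19862365722656, 62.713768005371094), 15.659065246582031), array([ 0.5339, -0.2692,  0.0595]))
probe (34, ((533.0069580078125, -272.7708740234375), (64.88677215576172, 16.653663635253906), 11.742493629455566), array([ 0.5166, -0.2751,  0.117 ]))
board (1354, ((590.3983764648438, -15.458580017089844), (120.98206329345703, 207.19363403320312), 6.481050968170166), array([ 0.5902, -0.0192,  0.0409]))
module (23, ((502.3121032714844, 224.0115203857422), (23.48514175415039, 14.776845932006836), 4.812948226928711), array([0.4986, 0.2237, 0.0323]))
tray (1316, ((502.541748046875, 216.92535400390625), (199.01638793945312, 198.93138122558594), 0.26278018951416016), array([0.5124, 0.2251, 0.006 ]))
```

```bash
cat >> h.py <<'E'
def down(yaw):
    """tool x down, tool z (jaws) horizontal at world angle yaw"""
    z=np.array([np.cos(yaw),np.sin(yaw),0]); x=np.array([0,0,-1.]); return np.stack([x,np.cross(z,x),z],1)
def jaw(T): return np.degrees(np.arctan2(T[1,2],T[0,2]))
def plan(p,yaw=None,n=8,T=None):
    """straight-line rows (scaled) to TCP p with jaw axis at yaw deg (mod 180, nearest)"""
    T=tool() if T is None else T; R0=T[:3,:3]
    if yaw is None: R1=R0
    else:
        k=round((jaw(T)-yaw)/180); R1=down(np.radians(yaw+180*k))
    w=R.from_matrix(R0.T@R1).as_rotvec()
    step=(np.array(p)-T[:3,3])/n
    print("from",T[:3,3].round(4),"jaw",jaw(T).round(2),"tilt",np.degrees(np.arccos(-T[2,0])).round(2),"mm/row",(1000*np.linalg.norm(step)).round(1),"deg/row",np.degrees(np.linalg.norm(w)/n).round(2))
    for i in range(n):
        Ri=R0@R.from_rotvec(w*i/n).as_matrix()
        print((Ri.T@step/.12).round(4).tolist(),(w/n/(np.pi/2)).round(4).tolist())
E
python3 - <<'E'
from h import *
d=get_image("wrist"); print(np.array(d["mount"]).round(3),d["mtx"]); print(tool().round(3))
plan([.48,.22,.24],95)
E
```

```text
[[-0.001  0.284 -0.959 -0.17 ]
 [-0.     0.959  0.284  0.071]
 [ 1.     0.001 -0.001  0.   ]
 [ 0.     0.     0.     1.   ]] [[329.24224394   0.         261.94730599]
 [  0.         329.24224394 188.9477764 ]
 [  0.           0.           1.        ]]
[[-0.001 -0.931  0.364  0.209]
 [-0.001  0.364  0.931  0.535]
 [-1.     0.    -0.001  0.203]
 [ 0.     0.     0.     1.   ]]
from [0.2092 0.5351 0.2029] jaw 68.64 tilt 0.08 mm/row 52.1 deg/row 3.29
[-0.0384, -0.3822, -0.203] [-0.0366, -0.0001, -0.0]
[-0.0384, -0.3699, -0.2246] [-0.0366, -0.0001, -0.0]
[-0.0384, -0.3564, -0.2455] [-0.0366, -0.0001, -0.0]
[-0.0384, -0.3417, -0.2656] [-0.0366, -0.0001, -0.0]
[-0.0385, -0.3259, -0.2848] [-0.0366, -0.0001, -0.0]
[-0.0385, -0.309, -0.3031] [-0.0366, -0.0001, -0.0]
[-0.0385, -0.291, -0.3203] [-0.0366, -0.0001, -0.0]
[-0.0386, -0.2722, -0.3365] [-0.0366, -0.0001, -0.0]
```

>>> arm_command(series=[{"dp":[-0.04,-0.38,-0.2],"angular":[-0.037,0,0],"gripper":60},{"dp":[-0.04,-0.37,-0.22],"angular":[-0.037,0,0],"gripper":60},{"dp":[-0.04,-0.36,-0.24],"angular":[-0.037,0,0],"gripper":60},{"dp":[-0.04,-0.34,-0.27],"angular":[-0.037,0,0],"gripper":60},{"dp":[-0.04,-0.33,-0.28],"angular":[-0.037,0,0],"gripper":60},{"dp":[-0.04,-0.31,-0.3],"angular":[-0.037,0,0],"gripper":60},{"dp":[-0.04,-0.29,-0.32],"angular":[-0.037,0,0],"gripper":60},{"dp":[-0.04,-0.27,-0.34],"angular":[-0.037,0,0],"gripper":60}])

```text
clock: 1.15
position: [0.4891, 0.2178, 0.2395]
ee_rot: [0.469, -0.528, 0.472, 0.528]
contact_force: [0.5, 0.9, 0.9]
width: 0.0601
```

Run:
```python
from h import *
im,P=cloud("wrist"); np.save("w1.npy",P); cv2.imwrite("pics/w1.png",im); T=tool(); print(T.round(4),jaw(T))
```

```text
[[ 0.0027 -0.9936 -0.1129  0.4947]
 [-0.0084 -0.1129  0.9936  0.2123]
 [-1.     -0.0017 -0.0087  0.2399]
 [ 0.      0.      0.      1.    ]] 96.48169374565653
```

View pics/w1.png

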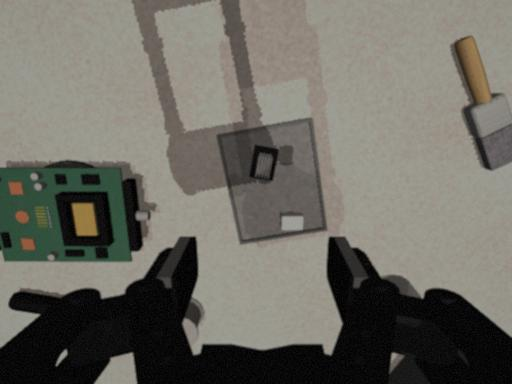

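Wrist view: module at (264,163), slightly turned, with its long axis near world x. The socket is at (84,218), the round pad at (22,217), and the relay at (291,222). The arm was still settling, so I take a fresh frame and measure.

Run:
```python
from h import *
a=tool();im,P=cloud("wrist"); T=tool(); print(T[:3,3].round(4),a[:3,3].round(4),jaw(T)); np.save("w1.npy",P); cv2.imwrite("pics/w1.png",im)
def box(lo,hi,c,r):
    m=(P[...,2]>lo)&(P[...,2]<hi)&(np.hypot(P[...,0]-c[0],P[...,1]-c[1])<r)
    q=P[m]; rr=cv2.minAreaRect((q[:,:2]*1000).astype(np.float32)); return len(q),np.round(rr[0],1),np.round(rr[1],1),round(rr[2],1),q.mean(0).round(4)
m=P[163,264];print(m)
print("sink",box(.028,.04,m,.035)); print("base+sink",box(.010,.04,m,.035)); print("base",box(.0105,.018,m,.035))
for n,(u,v) in dict(sock=(84,218),pad=(22,217),floor=(250,205)).items(): print(n,P[v-1:v+2,u-1:u+2].reshape(-1,3).mean(0).round(4))
c=P[218,84]; print("rim",box(.049,.06,c,.05)); 
h=P[...,2][(abs(P[...,0]-c[0])<.05)&(abs(P[...,1]-c[1])<.05)]; print(np.histogram(h,bins=np.arange(.03,.07,.003)))
print("pads x,y:",[P[v,u].round(4) for u,v in((16,188),(22,217),(28,244))])
cv2.imwrite("pics/c1.png",np.hstack([cv2.resize(im[120:250,210:340],(520,520),interpolation=2)]))
```

```text
[0.492  0.2153 0.2395] [0.4947 0.2123 0.2399] 96.23494314635407
[0.50745955 0.21434521 0.01599363]
sink (178, array([501.1, 220. ]), array([16. , 26.1]), 86.1, array([0.5011, 0.2202, 0.0319]))
base+sink (787, array([501.2, 220.1]), array([29.9, 40.3]), 86.9, array([0.4995, 0.2198, 0.018 ]))
base (553, array([501.2, 220.1]), array([29.9, 40.3]), 86.9, array([0.499 , 0.2196, 0.0131]))
sock [0.5908 0.0096 0.0481]
pad [ 0.6026 -0.0707  0.039 ]
floor [0.5679 0.2029 0.0032]
rim (1550, array([584.4,  18.5]), array([64.4, 55.7]), 6.5, array([0.5838, 0.0182, 0.0525]))
(array([   0,    0, 1329, 2019,  474,  554,  612, 1229,  122,    0,    0,
          0,    0]), array([0.03 , 0.033, 0.036, 0.039, 0.042, 0.045, 0.048, 0.051, 0.054,
       0.057, 0.06 , 0.063, 0.066, 0.069]))
pads x,y: [array([ 0.5658, -0.0739,  0.0394]), array([ 0.6028, -0.071 ,  0.0384]), array([ 0.6386, -0.0669,  0.0387])]
```

View pics/c1.png

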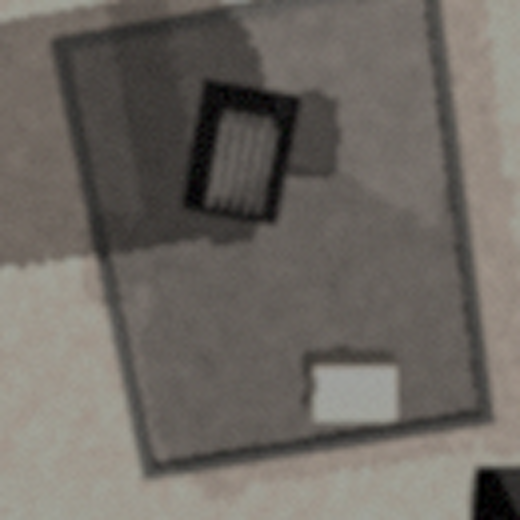

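Base 29.9 x 40.3 mm and sink 16.0 x 26.1 mm match the given sizes. Module at (0.501, 0.220), jaw yaw 86.9°. Socket frame 64.4 x 55.7 mm, yaw 6.5°.

Run:
```python
from h import *
plan([.5012,.2201,.07],86.9,n=6)
```

```text
from [0.492  0.2153 0.2395] jaw 96.23 tilt 0.28 mm/row 28.3 deg/row 1.56
[0.2354, -0.0137, 0.0063] [0.0173, -0.0005, -0.0001]
[0.2354, -0.0135, 0.0065] [0.0173, -0.0005, -0.0001]
[0.2354, -0.0133, 0.0067] [0.0173, -0.0005, -0.0001]
[0.2354, -0.0131, 0.0068] [0.0173, -0.0005, -0.0001]
[0.2354, -0.0129, 0.007] [0.0173, -0.0005, -0.0001]
[0.2355, -0.0126, 0.0072] [0.0173, -0.0005, -0.0001]
```

>>> arm_command(series=[{"dp":[0.235,-0.014,0.006],"angular":[0.017,0,0],"gripper":45},{"dp":[0.235,-0.014,0.006],"angular":[0.017,0,0],"gripper":45},{"dp":[0.235,-0.013,0.007],"angular":[0.017,0,0],"gripper":45},{"dp":[0.235,-0.013,0.007],"angular":[0.017,0,0],"gripper":45},{"dp":[0.235,-0.013,0.007],"angular":[0.017,0,0],"gripper":45},{"dp":[0.235,-0.013,0.007],"angular":[0.017,0,0],"gripper":45},{"dp":[0,0,0],"angular":[0,0,0],"gripper":45},{"dp":[0,0,0],"angular":[0,0,0],"gripper":45}])

```text
clock: 2.25
position: [0.4984, 0.2228, 0.0652]
ee_rot: [0.513, -0.485, 0.516, 0.485]
contact_force: [-0.7, -0.0, -0.6]
width: 0.0449
```

Run:
```python
from h import *
P=cloud("wrist")[1]
c=np.array([.5012,.2201]); m=(P[...,2]>.0105)&(P[...,2]<.038)&(np.hypot(P[...,0]-c[0],P[...,1]-c[1])<.03)
q=P[m]; print(len(q), q[:,2].max() if len(q) else 0)
for lo in(.0105,.028):
    s=q[q[:,2]>lo]; 
    if len(s)>5: print(cv2.minAreaRect((s[:,:2]*1000).astype(np.float32)))
plan([.5012,.2201,.0175],86.9,n=5)
```

```text
2270 0.034309460872467945
((501.2768859863281, 220.14242553710938), (29.863290786743164, 40.27648162841797), 86.00874328613281)
((501.1763610839844, 220.12310791015625), (15.5891695022583, 26.272993087768555), 87.4558334350586)
from [0.4982 0.2227 0.0653] jaw 86.58 tilt 0.27 mm/row 9.6 deg/row 0.08
[0.0796, -0.0055, -0.0038] [-0.0007, -0.0003, -0.0005]
[0.0796, -0.0055, -0.0039] [-0.0007, -0.0003, -0.0005]
[0.0796, -0.0054, -0.0039] [-0.0007, -0.0003, -0.0005]
[0.0796, -0.0053, -0.004] [-0.0007, -0.0003, -0.0005]
[0.0796, -0.0053, -0.004] [-0.0007, -0.0003, -0.0005]
```

>>> arm_command(series=[{"dp":[0.08,-0.007,-0.006],"angular":[0,0,-0.001],"gripper":45},{"dp":[0.08,-0.007,-0.006],"angular":[0,0,-0.001],"gripper":45},{"dp":[0.08,-0.007,-0.006],"angular":[0,0,-0.001],"gripper":45},{"dp":[0.08,-0.005,-0.004],"angular":[0,0,0],"gripper":45},{"dp":[0.06,-0.003,-0.002],"angular":[0,0,0],"gripper":45},{"dp":[0.03,0,0],"angular":[0,0,0],"gripper":45},{"dp":[0,0,0],"angular":[0,0,0],"gripper":45},{"dp":[0,0,0],"angular":[0,0,0],"gripper":45}])

```text
clock: 3.3
position: [0.5032, 0.2197, 0.0146]
ee_rot: [0.515, -0.486, 0.514, 0.483]
contact_force: [0.1, 0.3, -0.3]
width: 0.045
```

Run:
```python
from h import *
plan([.5012,.2201,.0175],86.7,n=1)
```

```text
from [0.5032 0.2197 0.0146] jaw 86.58 tilt 0.28 mm/row 3.5 deg/row 0.3
[-0.0239, 0.0169, 0.0026] [-0.0013, -0.0008, 0.003]
```

>>> arm_command(series=[{"dp":[-0.024,0.017,0.003],"angular":[0,0,0.003],"gripper":45},{"dp":[0,0,0],"angular":[0,0,0],"gripper":30},{"dp":[0,0,0],"angular":[0,0,0],"gripper":20},{"dp":[0,0,0],"angular":[0,0,0],"gripper":10},{"dp":[0,0,0],"angular":[0,0,0],"gripper":5},{"dp":[0,0,0],"angular":[0,0,0],"gripper":5},{"dp":[0,0,0],"angular":[0,0,0],"gripper":5},{"dp":[0,0,0],"angular":[0,0,0],"gripper":5}], grip_force=60)

```text
clock: 4.3
position: [0.5016, 0.2204, 0.0186]
ee_rot: [0.515, -0.485, 0.515, 0.484]
contact_force: [-0.2, -0.4, 0.6]
width: 0.0054
```

Run:
```python
from h import *
s=get_state();print(s["width"],s["contact_force"]);T=tool();print(T.round(4))
plan([.5012,.2201,.11],96.5-9.6,n=4)
# then to above socket
T[:3,3]+=[0,0,.09]
plan([.5844,.0185,.11],96.5,n=8,T=T)
```

```text
0.005359527210109341 [-0.1695851  -0.39610399  0.63930915]
[[ 1.200e-03 -9.982e-01  5.960e-02  5.016e-01]
 [-7.000e-04  5.960e-02  9.982e-01  2.204e-01]
 [-1.000e+00 -1.300e-03 -6.000e-04  1.860e-02]
 [ 0.000e+00  0.000e+00  0.000e+00  1.000e+00]]
from [0.5016 0.2204 0.0186] jaw 86.58 tilt 0.08 mm/row 22.9 deg/row 0.08
[-0.1905, 0.0005, -0.0008] [-0.0009, -0.0001, 0.0002]
[-0.1905, 0.0005, -0.0008] [-0.0009, -0.0001, 0.0002]
[-0.1905, 0.0006, -0.0008] [-0.0009, -0.0001, 0.0002]
[-0.1905, 0.0007, -0.0007] [-0.0009, -0.0001, 0.0002]
from [0.5016 0.2204 0.1086] jaw 86.58 tilt 0.08 mm/row 27.3 deg/row 1.24
[-0.0013, -0.0987, -0.2048] [-0.0138, -0.0001, 0.0001]
[-0.0013, -0.0942, -0.2069] [-0.0138, -0.0001, 0.0001]
[-0.0013, -0.0897, -0.2089] [-0.0138, -0.0001, 0.0001]
[-0.0014, -0.0852, -0.2108] [-0.0138, -0.0001, 0.0001]
[-0.0014, -0.0806, -0.2126] [-0.0138, -0.0001, 0.0001]
[-0.0014, -0.076, -0.2143] [-0.0138, -0.0001, 0.0001]
[-0.0014, -0.0713, -0.2159] [-0.0138, -0.0001, 0.0001]
[-0.0015, -0.0666, -0.2174] [-0.0138, -0.0001, 0.0001]
```

Width went to 5 mm, so the grasp missed. I look before moving.

Run:
```python
from h import *
im,P=cloud("wrist"); cv2.imwrite("pics/w2.png",im); np.save("w2.npy",P)
c=np.array([.5012,.2201]); m=(P[...,2]>.0105)&(P[...,2]<.036)&(np.hypot(P[...,0]-c[0],P[...,1]-c[1])<.05)
q=P[m];print(len(q),q.mean(0),cv2.minAreaRect((q[:,:2]*1000).astype(np.float32)))
```

```text
2647 [0.49447201 0.2205569  0.01721428] ((501.01812744140625, 220.187744140625), (30.1169490814209, 39.91949462890625), 86.62744903564453)
```

View pics/w2.png

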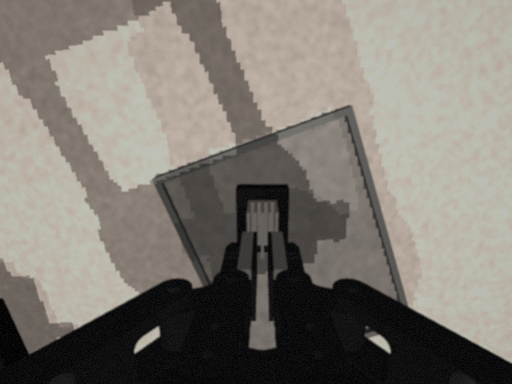

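The fingers sit at columns 240–286, rows 235–285, with the sink (245–280) seen beyond them. The module hasn't moved. I check the fingertip heights and sink extent.

Run:
```python
from h import *
P=np.load("w2.npy"); T=tool(); L=(P-T[:3,3])@T[:3,:3]
np.set_printoptions(linewidth=200,suppress=True)
for v in range(185,330,12): print(v,(P[v,225:300:5,2]*1000).round(0))
print("tool coords z(mm) jaw dir")
for v in (240,255,275): print(v,[tuple((L[v,u]*1000).round(0)) for u in range(236,294,6)])
im=cv2.imread("pics/w2.png"); cv2.imwrite("pics/c2.png",cv2.resize(cv2.convertScaleAbs(im[170:310,190:340],alpha=2.5),(750,700)[:2] and (640,597),interpolation=2))
```

```text
185 [4. 4. 3. 8. 8. 8. 8. 7. 7. 8. 8. 8. 9. 4. 3.]
197 [ 3.  4.  3. 13. 13. 12. 12. 12. 12. 13. 13. 13. 12.  3.  3.]
209 [ 5.  3.  3. 12. 14. 19. 28. 17. 16. 29. 29. 11. 12.  4.  4.]
221 [ 4.  4.  2. 12. 12. 19. 33. 16. 17. 32. 33. 12. 13.  3.  4.]
233 [ 4.  3.  4. 12. 51. 50. 51. 16. 16. 51. 52. 52. 13.  4.  3.]
245 [ 3. 56. 56. 64. 64. 64. 64. 13. 14. 64. 64. 65. 55. 55. 56.]
257 [66. 66. 65. 75. 75. 74. 74.  4.  4. 74. 74. 75. 74. 67. 66.]
269 [84. 86. 84. 82. 83. 84. 75.  3.  3. 83. 83. 84. 85. 85. 85.]
281 [92. 93. 93. 93. 92. 84. 78.  3.  4. 83. 92. 93. 93. 92. 91.]
293 [ 99. 100.  98.  99.  98.  86.  78.   3.   4.  83.  91.  99.  99. 100.  99.]
305 [111. 111.  nan 112. 102.  88.  80.   3.   2.  82.  91. 105. 112. 112. 111.]
317 [117. 117. 117. 114.  95.  89.   3.   4.   4.  83.  92. 108. 118. 116. 117.]
329 [121. 123. 122. 115.  94.   3.   3.   4.   5.   3.  92. 108. 120. 121. 121.]
tool coords z(mm) jaw dir
240 [(np.float64(15.0), np.float64(-16.0), np.float64(-16.0)), (np.float64(-41.0), np.float64(10.0), np.float64(-9.0)), (np.float64(-40.0), np.float64(10.0), np.float64(-6
[... 835 characters left out ...]
0), np.float64(6.0)), (np.float64(-54.0), np.float64(10.0), np.float64(8.0)), (np.float64(-47.0), np.float64(7.0), np.float64(11.0))]
275 [(np.float64(-73.0), np.float64(13.0), np.float64(-9.0)), (np.float64(-70.0), np.float64(11.0), np.float64(-7.0)), (np.float64(-64.0), np.float64(7.0), np.float64(-5.0)), (np.float64(-63.0), np.float64(7.0), np.float64(-3.0)), (np.float64(16.0), np.float64(-41.0), np.float64(-1.0)), (np.float64(15.0), np.float64(-40.0), np.float64(2.0)), (np.float64(-64.0), np.float64(7.0), np.float64(3.0)), (np.float64(-70.0), np.float64(11.0), np.float64(5.0)), (np.float64(-70.0), np.float64(11.0), np.float64(7.0)), (np.float64(-72.0), np.float64(12.0), np.float64(9.0))]
```

View pics/c2.png

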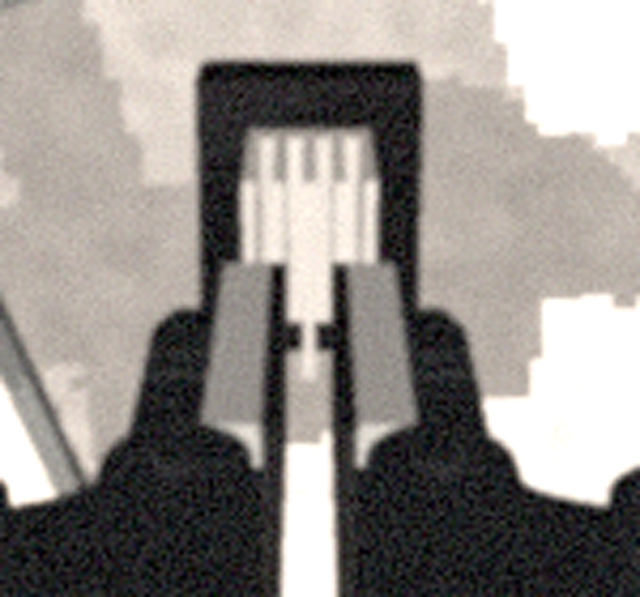

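Run:
```python
from h import *
P=np.load("w2.npy"); T=tool(); L=(P-T[:3,3])@T[:3,:3]*1000
for v in range(222,244,2): print(v,[L[v,u].round(0).astype(int).tolist() for u in(243,247,251,276,280,284)])
# side / top cameras: finger region near TCP
for n in("side","top"):
    im,Q=cloud(n); M=(Q-T[:3,3])@T[:3,:3]*1000
    m=(abs(M[...,1])<16)&(abs(M[...,2])<16)&(M[...,0]<5)&(M[...,0]>-120)
    print(n,m.sum(),np.sort(M[m][:,0])[-12:].round(0))
```

```text
222 [[6, -1, -11], [-14, 8, -8], [1, 2, -6], [-13, 7, 7], [7, -1, 10], [5, 0, 12]]
224 [[8, -2, -11], [-14, 7, -8], [2, 0, -6], [-13, 6, 7], [7, -2, 10], [8, -2, 13]]
226 [[7, -3, -11], [-12, 5, -8], [1, -1, -6], [-14, 5, 7], [6, -3, 10], [7, -3, 13]]
228 [[8, -5, -11], [-14, 4, -8], [2, -3, -6], [-13, 4, 7], [7, -5, 10], [6, -4, 13]]
230 [[7, -6, -11], [-15, 4, -8], [2, -4, -6], [-14, 3, 7], [6, -6, 10], [7, -6, 13]]
232 [[-32, 10, -9], [-32, 10, -7], [-33, 11, -5], [-33, 11, 6], [-33, 11, 8], [7, -7, 13]]
234 [[-34, 10, -9], [-35, 10, -7], [-35, 10, -5], [-34, 10, 6], [-34, 10, 8], [6, -8, 13]]
236 [[-37, 10, -8], [-36, 10, -7], [-37, 10, -5], [-36, 10, 6], [-36, 10, 8], [6, -9, 13]]
238 [[-38, 10, -8], [-39, 11, -7], [-39, 10, -5], [-38, 10, 6], [-40, 11, 8], [6, -10, 13]]
240 [[-41, 10, -8], [-42, 11, -7], [-41, 11, -5], [-40, 10, 6], [-40, 10, 8], [6, -12, 13]]
242 [[-43, 10, -8], [-42, 10, -7], [-42, 10, -5], [-42, 10, 6], [-43, 10, 7], [-34, 6, 10]]
side 91 [2. 2. 2. 3. 3. 3. 4. 4. 5. 5. 5. 5.]
top 0 []
```

The fingers clearly end about 31 mm short of the reported TCP: the near face at y=+10 mm stops at x=-32 mm. They therefore closed above the sink. I will use the seen fingertip (TCP - 31.5 mm), descend accordingly and watch the force.

>>> arm_command(series=[{"dp":[0,0,0],"angular":[0,0,0],"gripper":36},{"dp":[0,0,0],"angular":[0,0,0],"gripper":36},{"dp":[0,0,0],"angular":[0,0,0],"gripper":36},{"dp":[0.06,0,0],"angular":[0,0,0],"gripper":36},{"dp":[0.06,0,0],"angular":[0,0,0],"gripper":36},{"dp":[0.05,0,0],"angular":[0,0,0],"gripper":36},{"dp":[0.03,0,0],"angular":[0,0,0],"gripper":36},{"dp":[0,0,0],"angular":[0,0,0],"gripper":36}])

```text
clock: 5.45
position: [0.5011, 0.2203, -0.0078]
ee_rot: [0.514, -0.485, 0.515, 0.485]
contact_force: [-0.6, 0.4, 0.9]
width: 0.036
```

Run:
```python
from h import *
im,P=cloud("wrist"); T=tool(); cv2.imwrite("pics/w3.png",im); L=(P-T[:3,3])@T[:3,:3]*1000
m=(abs(abs(L[...,2])-22)<8)&(L[...,1]>7)&(L[...,1]<13)&(L[...,0]>-60)&(L[...,0]<-18)
print("finger front x",np.sort(L[m][:,0])[-10:].round(1))
plan([.5012,.2202,-.014],86.7,n=1)
```

```text
finger front x [-19.3 -19.3 -19.2 -19.2 -19.2 -19.  -18.9 -18.8 -18.7 -18.4]
from [ 0.5012  0.2203 -0.0076] jaw 86.59 tilt 0.06 mm/row 6.4 deg/row 0.13
[0.0533, 0.0001, -0.0006] [-0.0012, -0.0007, 0.0002]
```

>>> arm_command(series=[{"dp":[0.025,0,0],"angular":[0,0,0],"gripper":36},{"dp":[0.02,0,0],"angular":[0,0,0],"gripper":36},{"dp":[0,0,0],"angular":[0,0,0],"gripper":24},{"dp":[0,0,0],"angular":[0,0,0],"gripper":15},{"dp":[0,0,0],"angular":[0,0,0],"gripper":8},{"dp":[0,0,0],"angular":[0,0,0],"gripper":5},{"dp":[0,0,0],"angular":[0,0,0],"gripper":5},{"dp":[0,0,0],"angular":[0,0,0],"gripper":5}])

```text
clock: 6.5
position: [0.5019, 0.2205, -0.0127]
ee_rot: [0.515, -0.485, 0.514, 0.484]
contact_force: [0.2, 0.1, 0.9]
width: 0.0143
```

Run:
```python
from h import *
s=get_state();print(s["width"],s["contact_force"]);T=tool();print(T.round(4))
T[:3,3]+=[0,0,.10]
plan([.5844-.015,.0185+.09,.12],90,n=8,T=T)
```

```text
0.014293684389372898 [0.17974174 0.06510414 0.92902792]
[[ 1.900e-03 -9.982e-01  5.960e-02  5.019e-01]
 [-5.000e-04  5.960e-02  9.982e-01  2.205e-01]
 [-1.000e+00 -1.900e-03 -4.000e-04 -1.270e-02]
 [ 0.000e+00  0.000e+00  0.000e+00  1.000e+00]]
from [0.5019 0.2205 0.0873] jaw 86.59 tilt 0.11 mm/row 16.9 deg/row 0.43
[-0.0338, -0.0772, -0.1123] [-0.0047, -0.0, 0.0002]
[-0.0339, -0.0764, -0.1129] [-0.0047, -0.0, 0.0002]
[-0.0339, -0.0755, -0.1134] [-0.0047, -0.0, 0.0002]
[-0.0339, -0.0747, -0.114] [-0.0047, -0.0, 0.0002]
[-0.0339, -0.0738, -0.1145] [-0.0047, -0.0, 0.0002]
[-0.034, -0.0729, -0.1151] [-0.0047, -0.0, 0.0002]
[-0.034, -0.0721, -0.1156] [-0.0047, -0.0, 0.0002]
[-0.034, -0.0712, -0.1162] [-0.0047, -0.0, 0.0002]
```

>>> arm_command(series=[{"dp":[-0.1,0,0],"angular":[0,0,0],"gripper":5},{"dp":[-0.2,0,0],"angular":[0,0,0],"gripper":5},{"dp":[-0.2,0,0],"angular":[0,0,0],"gripper":5},{"dp":[-0.2,0,0],"angular":[0,0,0],"gripper":5},{"dp":[-0.1,0,0],"angular":[0,0,0],"gripper":5},{"dp":[0,0,0],"angular":[0,0,0],"gripper":5},{"dp":[0,0,0],"angular":[0,0,0],"gripper":5},{"dp":[0,0,0],"angular":[0,0,0],"gripper":5}])

```text
clock: 7.5
position: [0.5003, 0.2201, 0.0872]
ee_rot: [0.514, -0.485, 0.515, 0.485]
contact_force: [0.5, -0.2, -0.4]
width: 0.015
```

Run:
```python
from h import *
im,P=cloud("wrist"); T=tool(); print(get_state()["width"]); L=(P-T[:3,3])@T[:3,:3]*1000
m=(abs(L[...,2])<28)&(abs(L[...,1])<30)&(L[...,0]>-27)&(L[...,0]<25); 
q=L[m]; b=q[(q[:,0]>0)&(q[:,0]<16)]; print("tool-frame base rect",len(b),b[:,0].mean(),cv2.minAreaRect(b[:,1:].astype(np.float32)))
cv2.imwrite("pics/w4.png",im)
plan([.5844,.0185,.085],96.5,n=8)
```

```text
0.014530921852895994
tool-frame base rect 0 nan ((0.0, 0.0), (0.0, 0.0), 0.0)
from [0.5002 0.2201 0.0871] jaw 86.59 tilt 0.09 mm/row 27.3 deg/row 1.24
[0.0024, -0.1, -0.2044] [-0.0138, -0.0001, -0.0001]
[0.0024, -0.0956, -0.2065] [-0.0138, -0.0001, -0.0001]
[0.0024, -0.0911, -0.2085] [-0.0138, -0.0001, -0.0001]
[0.0023, -0.0866, -0.2105] [-0.0138, -0.0001, -0.0001]
[0.0023, -0.082, -0.2123] [-0.0138, -0.0001, -0.0001]
[0.0023, -0.0774, -0.214] [-0.0138, -0.0001, -0.0001]
[0.0023, -0.0728, -0.2156] [-0.0138, -0.0001, -0.0001]
[0.0022, -0.0681, -0.2172] [-0.0138, -0.0001, -0.0001]<stdin>:4: RuntimeWarning: Mean of empty slice.
  ret = ret.dtype.type(ret / rcount)
```

>>> arm_command(series=[{"dp":[0,-0.1,-0.205],"angular":[-0.014,0,0],"gripper":5},{"dp":[0,-0.095,-0.205],"angular":[-0.014,0,0],"gripper":5},{"dp":[0,-0.09,-0.21],"angular":[-0.014,0,0],"gripper":5},{"dp":[0,-0.087,-0.21],"angular":[-0.014,0,0],"gripper":5},{"dp":[0,-0.082,-0.21],"angular":[-0.014,0,0],"gripper":5},{"dp":[0,-0.077,-0.21],"angular":[-0.014,0,0],"gripper":5},{"dp":[0,-0.073,-0.21],"angular":[-0.014,0,0],"gripper":5},{"dp":[0,-0.02,-0.05],"angular":[0,0,0],"gripper":5}])

```text
clock: 8.55
position: [0.5761, 0.035, 0.0807]
ee_rot: [0.471, -0.522, 0.477, 0.527]
contact_force: [-0.3, 0.3, -0.7]
width: 0.0146
```

Run:
```python
from h import *
import time
cloud("wrist");cloud("wrist");cloud("wrist")
im,P=cloud("wrist"); T=tool(); print(get_state()["width"]); L=(P-T[:3,3])@T[:3,:3]*1000
b=L[(abs(L[...,2])<28)&(abs(L[...,1])<30)&(L[...,0]>-30)&(L[...,0]<-12)]
print("held base (tool y,z)",len(b),b[:,0].mean(),cv2.minAreaRect(b[:,1:].astype(np.float32)))
c=np.array([.5844,.0185]); r=P[(P[...,2]>.050)&(P[...,2]<.058)&(np.hypot(P[...,0]-c[0],P[...,1]-c[1])<.06)]
print("rim",len(r),r.mean(0),cv2.minAreaRect((r[:,:2]*1000).astype(np.float32)))
cv2.imwrite("pics/w5.png",im); np.save("w5.npy",P)
plan([.5844,.0185,.06],96.5,n=4)
```

```text
0.014896322742382088
held base (tool y,z) 2472 -25.727094932377256 ((0.4882640838623047, -0.9060840606689453), (40.37985610961914, 30.03666114807129), 0.2650224268436432)
rim 2844 [0.5735256  0.00828618 0.05314133] ((584.9239501953125, 17.342926025390625), (64.54046630859375, 54.319618225097656), 6.38883638381958)
from [0.5751 0.037  0.0811] jaw 95.92 tilt 0.72 mm/row 7.4 deg/row 0.23
[0.0438, -0.0158, -0.0404] [-0.0016, 0.0001, -0.002]
[0.0438, -0.0156, -0.0404] [-0.0016, 0.0001, -0.002]
[0.0439, -0.0153, -0.0404] [-0.0016, 0.0001, -0.002]
[0.0439, -0.0151, -0.0405] [-0.0016, 0.0001, -0.002]
```

View pics/w5.png

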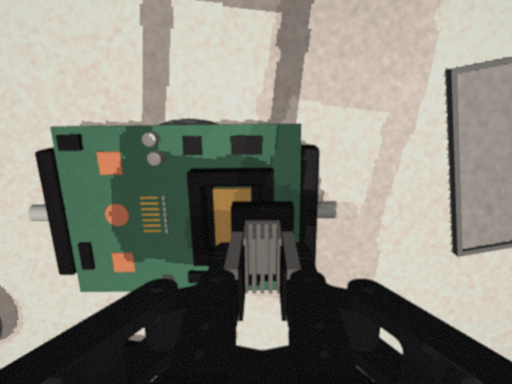

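View: socket recess centred near (231,215), the held module at (262,225) above it, and the round test pad at (117,215) between two square pads. The held base sits at tool (0.5, -0.9) mm. The rim centre is (0.5849, 0.0174), and both sizes match.

Run:
```python
from h import *
P=np.load("w5.npy"); im=cv2.imread("pics/w5.png")
# round pad centroid by colour
hsv=cv2.cvtColor(im,cv2.COLOR_BGR2HSV); m=((hsv[...,0]<14)&(hsv[...,1]>110)&(hsv[...,2]>80)).astype(np.uint8)
n,l,s,c=cv2.connectedComponentsWithStats(m)
for i in range(1,n):
    if s[i,4]>100 and c[i][1]<290: q=P[l==i]; print(c[i].round(0),s[i,4],np.nanmedian(q,0).round(4), cv2.minAreaRect((q[:,:2]*1000).astype(np.float32)))
plan([.5853,.01835,.056],96.4,n=4)
```

```text
[109. 163.] 527 [ 0.5586 -0.0655  0.0396] ((558.8150024414062, -65.71402740478516), (15.002761840820312, 15.989669799804688), 6.941470146179199)
[117. 214.] 408 [ 0.5941 -0.0615  0.0397] ((594.177734375, -61.44976043701172), (15.567611694335938, 16.164913177490234), 14.044267654418945)
[123. 262.] 402 [ 0.63   -0.0576  0.0398] ((630.0684204101562, -57.782447814941406), (15.268755912780762, 16.188356399536133), 10.440651893615723)
from [0.5751 0.037  0.0811] jaw 95.92 tilt 0.72 mm/row 8.2 deg/row 0.22
[0.0521, -0.0178, -0.0409] [-0.0013, 0.0001, -0.002]
[0.0521, -0.0175, -0.0409] [-0.0013, 0.0001, -0.002]
[0.0522, -0.0173, -0.0409] [-0.0013, 0.0001, -0.002]
[0.0522, -0.017, -0.041] [-0.0013, 0.0001, -0.002]
```

>>> arm_command(series=[{"dp":[0,-0.036,-0.082],"angular":[-0.001,0,-0.002],"gripper":5},{"dp":[0.05,-0.036,-0.082],"angular":[-0.001,0,-0.002],"gripper":5},{"dp":[0.05,0,0],"angular":[-0.001,0,-0.002],"gripper":5},{"dp":[0.05,0,0],"angular":[-0.001,0,-0.002],"gripper":5},{"dp":[0.03,0,0],"angular":[0,0,0],"gripper":5},{"dp":[0,0,0],"angular":[0,0,0],"gripper":5},{"dp":[0,0,0],"angular":[0,0,0],"gripper":5},{"dp":[0,0,0],"angular":[0,0,0],"gripper":5}])

```text
clock: 9.75
position: [0.585, 0.0195, 0.0577]
ee_rot: [0.471, -0.527, 0.471, 0.528]
contact_force: [-0.3, -0.7, 0.0]
width: 0.0148
```

Run:
```python
from h import *
plan([.5853,.01835,.043],96.4,n=1)
print(get_state()["contact_force"])
```

```text
from [0.585  0.0195 0.0577] jaw 96.44 tilt 0.09 mm/row 14.7 deg/row 0.1
[0.1221, -0.0012, -0.0098] [0.0005, 0.0009, -0.0002]
[-0.25494991 -0.65489289  0.02034024]
```

>>> arm_command(series=[{"dp":[0,-0.001,-0.01],"angular":[0,0,0],"gripper":5},{"dp":[0.04,0,0],"angular":[0,0,0],"gripper":5},{"dp":[0.04,0,0],"angular":[0,0,0],"gripper":5},{"dp":[0.04,0,0],"angular":[0,0,0],"gripper":5},{"dp":[0.03,0,0],"angular":[0,0,0],"gripper":5},{"dp":[0.02,0,0],"angular":[0,0,0],"gripper":5},{"dp":[0.01,0,0],"angular":[0,0,0],"gripper":5},{"dp":[0,0,0],"angular":[0,0,0],"gripper":5}])

```text
clock: 10.75
position: [0.5853, 0.0183, 0.0345]
ee_rot: [0.471, -0.527, 0.471, 0.528]
contact_force: [-0.0, 0.2, -0.3]
width: 0.0144
```

Run:
```python
from h import *
plan([.5853,.01835,.0283],96.4,n=1)
print(get_state()["contact_force"],get_state()["moment"])
```

```text
from [0.5853 0.0183 0.0345] jaw 96.44 tilt 0.09 mm/row 6.2 deg/row 0.1
[0.0517, 0.0002, 0.0006] [0.0005, 0.0009, -0.0002]
[-0.01379239  0.18675186 -0.28154151] [ 0.01633053 -0.00548777  0.00579544]
```

>>> arm_command(series=[{"dp":[0.015,0,0],"angular":[0,0,0],"gripper":5},{"dp":[0.015,0,0],"angular":[0,0,0],"gripper":5},{"dp":[0.015,0,0],"angular":[0,0,0],"gripper":5},{"dp":[0.015,0,0],"angular":[0,0,0],"gripper":5},{"dp":[0.015,0,0],"angular":[0,0,0],"gripper":5},{"dp":[0.015,0,0],"angular":[0,0,0],"gripper":5},{"dp":[0.015,0,0],"angular":[0,0,0],"gripper":5},{"dp":[0.015,0,0],"angular":[0,0,0],"gripper":5}])

```text
clock: 11.75
position: [0.5858, 0.0183, 0.0306]
ee_rot: [-0.472, 0.529, -0.47, -0.526]
contact_force: [-2.1, -0.5, 9.4]
width: 0.0146
```

Run:
```python
from h import *
print(tool()[:3,3],get_state()["contact_force"],get_state()["width"])
```

```text
[0.58575437 0.01826466 0.03058531] [-2.07778997 -0.46060914  9.40827185] 0.014582038081878997
```

>>> arm_command(series=[{"dp":[0.025,0,0],"angular":[0,0,0],"gripper":5},{"dp":[0.03,0,0],"angular":[0,0,0],"gripper":5},{"dp":[0.03,0,0],"angular":[0,0,0],"gripper":5},{"dp":[0.03,0,0],"angular":[0,0,0],"gripper":5},{"dp":[0.03,0,0],"angular":[0,0,0],"gripper":5},{"dp":[0.03,0,0],"angular":[0,0,0],"gripper":5},{"dp":[0.03,0,0],"angular":[0,0,0],"gripper":5},{"dp":[0.03,0,0],"angular":[0,0,0],"gripper":5}])

```text
clock: 12.75
position: [0.5861, 0.0182, 0.0283]
ee_rot: [-0.474, 0.532, -0.468, -0.523]
contact_force: [-6.1, 0.7, 21.2]
width: 0.0148
```

Run:
```python
from h import *
T=tool();print(T[:3,3],get_state()["contact_force"],get_state()["width"])
im,P=cloud("wrist"); L=(P-T[:3,3])@T[:3,:3]*1000
cv2.imwrite("pics/w6.png",im); np.save("w6.npy",P)
# board-frame heights along base and rim
c=np.array([.5849,.0174]);a=np.radians(6.4);D=P[...,:2]-c; X=D@[np.cos(a),np.sin(a)];Y=D@[-np.sin(a),np.cos(a)]
def h(x0,x1,y0,y1):
    q=P[...,2][(X>x0)&(X<x1)&(Y>y0)&(Y<y1)]; q=q[q<.07]; return len(q),np.median(q).round(4) if len(q) else None
print("base front -x",h(-.019,-.0145,-.013,.013),"rim -x",h(-.031,-.024,-.02,.02))
print("base left",h(-.018,.0,.0095,.0145),"rim +y",h(-.02,.0,.019,.026),"base right",h(-.018,0,-.0145,-.0095),"rim -y",h(-.02,0,-.026,-.019))
```

```text
[0.58607996 0.01820239 0.02827728] [-6.08832936  0.6753541  21.15511184] 0.01480484772244785
base front -x (511, np.float64(0.0533)) rim -x (1247, np.float64(0.0534))
base left (334, np.float64(0.0538)) rim +y (598, np.float64(0.0535)) base right (324, np.float64(0.0536)) rim -y (590, np.float64(0.0534))
```

Flush on all visible sides, and TCP z = 28.3 mm is exactly the expected seated value. I relax the push, release and back off.

>>> arm_command(series=[{"dp":[0,0,0],"angular":[0,0,0],"gripper":5},{"dp":[0,0,0],"angular":[0,0,0],"gripper":20},{"dp":[0,0,0],"angular":[0,0,0],"gripper":32},{"dp":[0,0,0],"angular":[0,0,0],"gripper":36},{"dp":[0,0,0],"angular":[0,0,0],"gripper":36},{"dp":[-0.1,0,0],"angular":[0,0,0],"gripper":36},{"dp":[-0.2,0,0],"angular":[0,0,0],"gripper":36},{"dp":[-0.2,0,0],"angular":[0,0,0],"gripper":36}])

```text
clock: 13.8
position: [0.584, 0.0184, 0.0892]
ee_rot: [-0.473, 0.531, -0.468, -0.524]
contact_force: [0.4, 0.9, 0.2]
width: 0.0357
```

```bash
cat > chk.py <<'E'
from h import *
def seated():
    im,P=cloud("wrist")
    c=np.array([.5849,.0174]);a=np.radians(6.4);D=P[...,:2]-c; X=D@[np.cos(a),np.sin(a)];Y=D@[-np.sin(a),np.cos(a)]
    def h(x0,x1,y0,y1):
        q=P[...,2][(X>x0)&(X<x1)&(Y>y0)&(Y<y1)]; q=q[q<.09]; return len(q),(np.median(q)*1000).round(1) if len(q) else None
    print("base -x",h(-.019,-.0145,-.013,.013),"+x",h(.0145,.019,-.013,.013),"+y",h(-.018,.018,.0095,.0145),"-y",h(-.018,.018,-.0145,-.0095))
    print("rim -x",h(-.031,-.024,-.02,.02),"+x",h(.024,.031,-.02,.02),"+y",h(-.02,.02,.019,.026),"-y",h(-.02,.02,-.026,-.019),"sink",h(-.01,.01,-.007,.007))
    return im,P
E
python3 - <<'E'
from chk import *
for i in range(2): cloud("wrist")
seated(); print(get_state()["contact_force"])
plan([.565,-.09,.23],96.4,n=6)
E
```

```text
base -x (383, np.float64(52.9)) +x (125, np.float64(53.6)) +y (384, np.float64(53.3)) -y (388, np.float64(53.4))
rim -x (676, np.float64(53.4)) +x (563, np.float64(53.4)) +y (602, np.float64(53.4)) -y (599, np.float64(53.4)) sink (688, np.float64(66.9))
[-0.52810627  0.19422092 -0.34621926]
from [0.5853 0.0183 0.0898] jaw 96.53 tilt 0.87 mm/row 29.7 deg/row 0.15
[-0.1949, 0.0423, -0.1468] [0.0002, -0.0003, 0.0016]
[-0.1949, 0.0427, -0.1467] [0.0002, -0.0003, 0.0016]
[-0.1948, 0.0431, -0.1466] [0.0002, -0.0003, 0.0016]
[-0.1948, 0.0435, -0.1466] [0.0002, -0.0003, 0.0016]
[-0.1948, 0.044, -0.1465] [0.0002, -0.0003, 0.0016]
[-0.1947, 0.0444, -0.1464] [0.0002, -0.0003, 0.0016]
```

The module is in, but the base reads 52.9/53.6 mm across x, a possible slight tilt. I press once more, centred on the sink with level closed fingers.

>>> arm_command(series=[{"dp":[0,0,-0.007],"angular":[0,-0.001,0.0095],"gripper":0},{"dp":[0,0,0],"angular":[0,0,0],"gripper":0},{"dp":[0.05,0,0],"angular":[0,0,0],"gripper":0},{"dp":[0.08,0,0],"angular":[0,0,0],"gripper":0},{"dp":[0.08,0,0],"angular":[0,0,0],"gripper":0},{"dp":[0.08,0,0],"angular":[0,0,0],"gripper":0},{"dp":[0.04,0,0],"angular":[0,0,0],"gripper":0},{"dp":[0.01,0,0],"angular":[0,0,0],"gripper":0}])

```text
clock: 14.95
position: [0.5824, 0.0175, 0.0463]
ee_rot: [0.469, -0.526, 0.473, 0.529]
contact_force: [-2.8, 0.2, 8.4]
width: 0.0001
```

Run:
```python
from h import *
plan([.585,.0175,.042],96.4,n=1);print(get_state()["contact_force"],get_state()["width"])
```

```text
from [0.5824 0.0175 0.0463] jaw 96.53 tilt 0.44 mm/row 5.0 deg/row 0.46
[0.0356, -0.0216, -0.0026] [0.0015, -0.0002, -0.0049]
[-2.7550122   0.22055675  8.43441917] 8.89191608761279e-05
```

>>> arm_command(series=[{"dp":[-0.05,-0.04,0],"angular":[0,0,-0.005],"gripper":0},{"dp":[0,0,0],"angular":[0,0,0],"gripper":0},{"dp":[0.03,0,0],"angular":[0,0,0],"gripper":0},{"dp":[0.03,0,0],"angular":[0,0,0],"gripper":0},{"dp":[0.03,0,0],"angular":[0,0,0],"gripper":0},{"dp":[0.03,0,0],"angular":[0,0,0],"gripper":0},{"dp":[0.03,0,0],"angular":[0,0,0],"gripper":0},{"dp":[0.03,0,0],"angular":[0,0,0],"gripper":0}])

```text
clock: 15.95
position: [0.5882, 0.0181, 0.0462]
ee_rot: [-0.472, 0.53, -0.469, -0.526]
contact_force: [-6.7, 0.2, 24.0]
width: 0.0001
```

Run:
```python
from h import *
T=tool();print(get_state()["contact_force"],get_state()["width"])
T[:3,3]+=[0,0,.05]; plan([.565,-.09,.23],96.4,n=6,T=T)
```

```text
[-6.71917472  0.24914197 24.03519376] 0.00014185495096026863
from [0.5882 0.0181 0.0962] jaw 96.58 tilt 0.42 mm/row 28.9 deg/row 0.08
[-0.1858, 0.0479, -0.1458] [0.0003, -0.0003, 0.0007]
[-0.1858, 0.0481, -0.1458] [0.0003, -0.0003, 0.0007]
[-0.1858, 0.0482, -0.1457] [0.0003, -0.0003, 0.0007]
[-0.1858, 0.0483, -0.1457] [0.0003, -0.0003, 0.0007]
[-0.1858, 0.0485, -0.1456] [0.0003, -0.0003, 0.0007]
[-0.1858, 0.0486, -0.1456] [0.0003, -0.0003, 0.0007]
```

>>> arm_command(series=[{"dp":[-0.25,0,0],"angular":[0,0,0],"gripper":20},{"dp":[-0.25,0.05,-0.1],"angular":[-0.015,0,0],"gripper":50},{"dp":[-0.2,0.17,-0.3],"angular":[-0.017,0,0],"gripper":50},{"dp":[-0.2,0.17,-0.3],"angular":[-0.017,0,0],"gripper":50},{"dp":[-0.2,0.17,-0.3],"angular":[-0.017,0,0],"gripper":50},{"dp":[-0.2,0.17,-0.3],"angular":[-0.017,0,0],"gripper":50},{"dp":[-0.1,0.17,-0.3],"angular":[-0.017,0,0],"gripper":50},{"dp":[0,0,0],"angular":[0,0,0],"gripper":50}])

```text
clock: 16.95
position: [0.5144, -0.1963, 0.2156]
ee_rot: [-0.425, 0.566, -0.425, -0.564]
contact_force: [-0.7, 0.7, 0.1]
width: 0.0499
```

Run:
```python
from chk import *
for i in range(4): cloud("wrist")
im,P=seated(); T=tool(); print(T[:3,3],jaw(T)); cv2.imwrite("pics/w7.png",im); np.save("w7.npy",P)
def box(lo,hi,c,r):
    q=P[(P[...,2]>lo)&(P[...,2]<hi)&(np.hypot(P[...,0]-c[0],P[...,1]-c[1])<r)]; rr=cv2.minAreaRect((q[:,:2]*1000).astype(np.float32)); return len(q),np.round(rr[0],1),np.round(rr[1],1),round(rr[2],1),q.max(0).round(4)
print("stand",box(.056,.063,(.5334,-.271),.075)); print("handle top",box(.117,.128,(.51,-.278),.025)); print("pen",box(.075,.2,(.5575,-.264),.02))
```

```text
base -x (128, np.float64(53.3)) +x (12, np.float64(53.6)) +y (28, np.float64(53.9)) -y (144, np.float64(53.4))
rim -x (200, np.float64(53.6)) +x (31, np.float64(53.5)) +y (128, np.float64(53.7)) -y (185, np.float64(53.6)) sink (152, np.float64(72.9))
[ 0.51445919 -0.19219168  0.21433001] 106.29191573982452
stand (4712, array([ 533.3, -271.7]), array([100.5,  60.5]), 15.3, array([ 0.5886, -0.2298,  0.063 ]))
handle top (422, array([ 509. , -277.9]), array([16.7, 15.9]), 8.9, array([ 0.5179, -0.2691,  0.123 ]))
pen (208, array([ 561.5, -263.8]), array([9.5, 9.5]), 24.4, array([ 0.5664, -0.2589,  0.1057]))
```

View pics/w7.png

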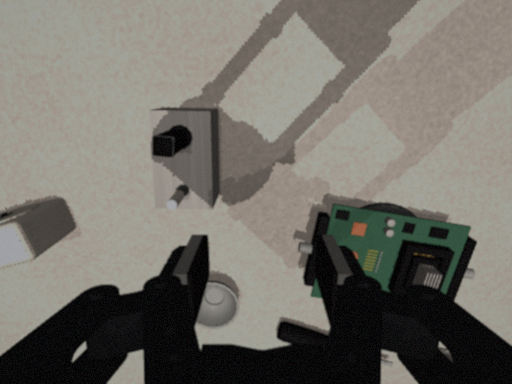

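The module reads flush, base 53.3–53.9 against rim 53.5–53.7. Handle top is at pixel (163,145), measured (0.5090, -0.2779), agreeing with the stand-based value; the pen at (178,198) is clear.

Run:
```python
from h import *
plan([.509,-.278,.125],105.3,n=5)
```

```text
from [ 0.5145 -0.1922  0.2143] jaw 106.29 tilt 0.05 mm/row 24.8 deg/row 0.2
[0.1488, 0.0489, -0.1348] [0.0022, 0.0001, 0.0001]
[0.1488, 0.0485, -0.135] [0.0022, 0.0001, 0.0001]
[0.1488, 0.048, -0.1351] [0.0022, 0.0001, 0.0001]
[0.1488, 0.0475, -0.1353] [0.0022, 0.0001, 0.0001]
[0.1489, 0.047, -0.1354] [0.0022, 0.0001, 0.0001]
```

>>> arm_command(series=[{"dp":[0.05,0.06,-0.17],"angular":[0.002,0,0],"gripper":50},{"dp":[0.1,0.06,-0.17],"angular":[0.002,0,0],"gripper":50},{"dp":[0.15,0.05,-0.17],"angular":[0.002,0,0],"gripper":50},{"dp":[0.15,0.05,-0.12],"angular":[0.002,0,0],"gripper":50},{"dp":[0.15,0.02,-0.04],"angular":[0.002,0,0],"gripper":50},{"dp":[0.1,0,0],"angular":[0,0,0],"gripper":50},{"dp":[0,0,0],"angular":[0,0,0],"gripper":50},{"dp":[0,0,0],"angular":[0,0,0],"gripper":50}])

```text
clock: 18.2
position: [0.5071, -0.285, 0.1199]
ee_rot: [0.429, -0.56, 0.429, 0.564]
contact_force: [-0.3, 0.7, 0.3]
width: 0.0502
```

Run:
```python
from h import *
im,P=cloud("wrist"); T=tool(); L=(P-T[:3,3])@T[:3,:3]*1000
q=P[(P[...,2]>.117)&(P[...,2]<.127)&(np.hypot(P[...,0]-.509,P[...,1]+.278)<.016)]
if len(q)>9: print(len(q),cv2.minAreaRect((q[:,:2]*1000).astype(np.float32)))
# finger tips (tool coords): near faces
m=(L[...,1]>6)&(L[...,1]<14)&(abs(abs(L[...,2])-31)<9)&(L[...,0]<-20)&(L[...,0]>-70)
print("tip x",np.sort(L[m][:,0])[-8:].round(1), "z inner",np.sort(abs(L[m][:,2]))[:5])
plan([.509,-.278,.046],105.3,n=5)
```

```text
844 ((508.91729736328125, -278.3940734863281), (16.843767166137695, 16.50643539428711), 10.091763496398926)
tip x [-32.8 -31.8 -31.6 -31.5 -31.5 -31.2 -31.  -31. ] z inner [23.96972214 23.98027195 23.99139587 24.02807849 24.03291833]
from [ 0.5071 -0.2849  0.1199] jaw 105.32 tilt 0.38 mm/row 14.8 deg/row 0.08
[0.1232, -0.0066, 0.0097] [0.0001, 0.0006, -0.0006]
[0.1232, -0.0065, 0.0098] [0.0001, 0.0006, -0.0006]
[0.1232, -0.0064, 0.0099] [0.0001, 0.0006, -0.0006]
[0.1232, -0.0062, 0.01] [0.0001, 0.0006, -0.0006]
[0.1232, -0.0061, 0.0101] [0.0001, 0.0006, -0.0006]
```

>>> arm_command(series=[{"dp":[0,-0.032,0.05],"angular":[0,0.003,-0.003],"gripper":50},{"dp":[0.08,0,0],"angular":[0,0,0],"gripper":50},{"dp":[0.12,0,0],"angular":[0,0,0],"gripper":50},{"dp":[0.12,0,0],"angular":[0,0,0],"gripper":50},{"dp":[0.12,0,0],"angular":[0,0,0],"gripper":50},{"dp":[0.12,0,0],"angular":[0,0,0],"gripper":50},{"dp":[0.05,0,0],"angular":[0,0,0],"gripper":50},{"dp":[0,0,0],"angular":[0,0,0],"gripper":50}])

```text
clock: 19.25
position: [0.5098, -0.2768, 0.0419]
ee_rot: [-0.429, 0.563, -0.428, -0.562]
contact_force: [-0.0, -0.8, -0.7]
width: 0.0501
```

Run:
```python
from h import *
print(get_state()["contact_force"]); plan([.509,-.2782,.045],105.3,n=1)
```

```text
[-0.03440312 -0.79677852 -0.66131705]
from [ 0.5098 -0.2768  0.0419] jaw 105.41 tilt 0.06 mm/row 3.5 deg/row 0.13
[-0.0259, 0.0096, -0.0094] [0.0013, -0.0003, 0.0006]
```

>>> arm_command(series=[{"dp":[-0.026,0.01,-0.009],"angular":[0,0,0],"gripper":50},{"dp":[0,0,0],"angular":[0,0,0],"gripper":35},{"dp":[0,0,0],"angular":[0,0,0],"gripper":22},{"dp":[0,0,0],"angular":[0,0,0],"gripper":10},{"dp":[0,0,0],"angular":[0,0,0],"gripper":5},{"dp":[0,0,0],"angular":[0,0,0],"gripper":5},{"dp":[0,0,0],"angular":[0,0,0],"gripper":5},{"dp":[0,0,0],"angular":[0,0,0],"gripper":5}])

```text
clock: 20.25
position: [0.5099, -0.279, 0.0469]
ee_rot: [-0.429, 0.564, -0.428, -0.561]
contact_force: [-0.6, -0.1, -0.5]
width: 0.0152
```

Run:
```python
from h import *
print(get_state()["contact_force"],get_state()["width"],get_state()["moment"]); plan([.509,-.2782,.045],105.3,n=1)
```

```text
[-0.59993015 -0.13228173 -0.4942252 ] 0.01519703571403975 [0.11083278 0.02702077 0.01076486]
from [ 0.5099 -0.279   0.0469] jaw 105.41 tilt 0.25 mm/row 2.2 deg/row 0.27
[0.0154, 0.0052, 0.008] [0.0012, -0.0019, 0.0019]
```

>>> arm_command(series=[{"dp":[-0.06,0,0],"angular":[0,0,0],"gripper":5},{"dp":[-0.12,0,0],"angular":[0,0,0],"gripper":5},{"dp":[-0.16,0,0],"angular":[0,0,0],"gripper":5},{"dp":[-0.16,0,0],"angular":[0,0,0],"gripper":5},{"dp":[-0.16,0,0],"angular":[0,0,0],"gripper":5},{"dp":[-0.08,0,0],"angular":[0,0,0],"gripper":5},{"dp":[0,0,0],"angular":[0,0,0],"gripper":5},{"dp":[0,0,0],"angular":[0,0,0],"gripper":5}])

```text
clock: 21.25
position: [0.5101, -0.2792, 0.1431]
ee_rot: [-0.429, 0.565, -0.428, -0.56]
contact_force: [0.3, -0.5, -0.5]
width: 0.015
```

Run:
```python
from h import *
print(get_state()["contact_force"],get_state()["width"]); im,P=cloud("wrist"); T=tool(); L=(P-T[:3,3])@T[:3,:3]*1000
print(T.round(4)); cv2.imwrite("pics/w8.png",im); np.save("w8.npy",P)
# slices of the held probe in tool coords (barrel/tip ahead of TCP, shoulder)
for lo in range(-30,45,8):
    q=L[(L[...,0]>lo)&(L[...,0]<lo+8)&(abs(L[...,1])<20)&(abs(L[...,2])<20)]
    if len(q)>3: print(lo,len(q),"y max",q[:,1].max().round(1),"z",q[:,2].min().round(1),q[:,2].max().round(1))
plan([.5942,-.0615,.13],105.3,n=6)
```

```text
[ 0.31814972 -0.52431938 -0.48339165] 0.014959987579654624
[[ 0.0066 -0.964  -0.2657  0.51  ]
 [-0.0043 -0.2658  0.964  -0.2792]
 [-1.     -0.0052 -0.0059  0.1429]
 [ 0.      0.      0.      1.    ]]
-30 224 y max 9.7 z -11.5 12.5
-22 442 y max 12.7 z -11.6 10.3
-14 14 y max 11.8 z -7.5 6.7
2 65 y max 6.2 z -5.6 4.3
10 73 y max 6.4 z -5.8 4.4
26 19 y max 3.1 z -2.3 1.0
34 5 y max 2.5 z -2.3 0.3
from [ 0.51   -0.2792  0.1429] jaw 105.41 tilt 0.45 mm/row 39.0 deg/row 0.08
[0.0175, -0.1929, 0.2605] [0.0002, -0.0006, 0.0006]
[0.0175, -0.1929, 0.2605] [0.0002, -0.0006, 0.0006]
[0.0176, -0.1928, 0.2606] [0.0002, -0.0006, 0.0006]
[0.0177, -0.1927, 0.2606] [0.0002, -0.0006, 0.0006]
[0.0178, -0.1926, 0.2606] [0.0002, -0.0006, 0.0006]
[0.0179, -0.1926, 0.2607] [0.0002, -0.0006, 0.0006]
```

View pics/w8.png

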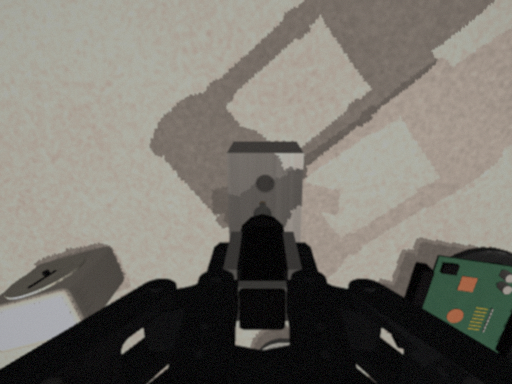

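The probe is held upright, and the empty hole is at (265,183). Shoulder and barrel slices put its axis within about 1 mm of the tool axis. Now to hover over the pad.

>>> arm_command(series=[{"dp":[0,-0.1,0.13],"angular":[0,-0.003,0.004],"gripper":5},{"dp":[0,-0.19,0.26],"angular":[0,0,0],"gripper":5},{"dp":[0,-0.19,0.26],"angular":[0,0,0],"gripper":5},{"dp":[0,-0.19,0.26],"angular":[0,0,0],"gripper":5},{"dp":[0,-0.19,0.26],"angular":[0,0,0],"gripper":5},{"dp":[0.03,-0.19,0.26],"angular":[0,0,0],"gripper":5},{"dp":[0.03,-0.08,0.11],"angular":[0,0,0],"gripper":5},{"dp":[0,0,0],"angular":[0,0,0],"gripper":5}])

```text
clock: 22.3
position: [0.5933, -0.0498, 0.1301]
ee_rot: [0.428, -0.558, 0.429, 0.567]
contact_force: [-0.1, -1.1, -1.4]
width: 0.0155
```

Run:
```python
from h import *
for i in range(4): cloud("wrist")
print(get_state()["contact_force"],get_state()["width"])
plan([.5947,-.0606,.095],105.3,n=4)
```

```text
[ 0.54400786  0.01560246 -1.13084912] 0.015145314713969849
from [ 0.5933 -0.0523  0.131 ] jaw 105.26 tilt 0.6 mm/row 9.2 deg/row 0.15
[0.0748, 0.0012, -0.018] [-0.0001, 0.0012, -0.0012]
[0.0748, 0.0014, -0.0178] [-0.0001, 0.0012, -0.0012]
[0.0748, 0.0015, -0.0177] [-0.0001, 0.0012, -0.0012]
[0.0749, 0.0016, -0.0175] [-0.0001, 0.0012, -0.0012]
```

>>> arm_command(series=[{"dp":[0,0.006,-0.07],"angular":[0,0.005,-0.005],"gripper":5},{"dp":[0.05,0,0],"angular":[0,0,0],"gripper":5},{"dp":[0.07,0,0],"angular":[0,0,0],"gripper":5},{"dp":[0.07,0,0],"angular":[0,0,0],"gripper":5},{"dp":[0.05,0,0],"angular":[0,0,0],"gripper":5},{"dp":[0.02,0,0],"angular":[0,0,0],"gripper":5},{"dp":[0,0,0],"angular":[0,0,0],"gripper":5},{"dp":[0,0,0],"angular":[0,0,0],"gripper":5}])

```text
clock: 23.5
position: [0.5941, -0.064, 0.0973]
ee_rot: [-0.43, 0.561, -0.431, -0.561]
contact_force: [-0.1, 0.0, -1.6]
width: 0.0154
```

Run:
```python
from h import *
print(get_state()["contact_force"],get_state()["width"])
im,P=cloud("wrist"); T=tool(); L=(P-T[:3,3])@T[:3,:3]*1000; cv2.imwrite("pics/w9.png",cv2.resize(cv2.convertScaleAbs(im[100:300,130:400],alpha=1.6),(756,560),interpolation=2)); np.save("w9.npy",P)
# probe barrel/tip in tool coords
for lo,hi in((0,8),(8,16),(19,28),(28,36)):
    q=L[(L[...,0]>lo)&(L[...,0]<hi)&(abs(L[...,1])<9)&(abs(L[...,2])<9)]
    if len(q)>3: print(lo,len(q),"y",np.percentile(q[:,1],95).round(1),"zmid",((q[:,2].min()+q[:,2].max())/2).round(1))
hsv=cv2.cvtColor(im,cv2.COLOR_BGR2HSV); m=((hsv[...,0]<14)&(hsv[...,1]>110)&(hsv[...,2]>60)).astype(np.uint8)
n,l,s,c=cv2.connectedComponentsWithStats(m)
for i in range(1,n):
    if s[i,4]>150: q=P[l==i]; print(c[i].round(0),s[i,4],cv2.minAreaRect((q[:,:2]*1000).astype(np.float32)),cv2.minEnclosingCircle((q[:,:2]*1000).astype(np.float32)))
plan([.5947,-.0606,.079],105.3,n=2)
```

```text
[-0.0703003   0.02019595 -1.58903041] 0.015380706558970876
0 43 y 6.1 zmid -0.3
8 81 y 6.1 zmid -0.6
28 24 y 2.7 zmid -0.7
[274. 146.] 462 ((558.6105346679688, -65.56283569335938), (15.245733261108398, 15.171089172363281), 6.064812183380127) ((558.8976440429688, -65.35205078125), 9.88787841796875)
[266. 195.] 349 ((593.7257690429688, -61.61524963378906), (16.015338897705078, 14.678984642028809), 85.3537368774414) ((594.2100219726562, -61.6644401550293), 8.025544166564941)
from [ 0.5941 -0.064   0.0974] jaw 105.03 tilt 0.07 mm/row 9.3 deg/row 0.14
[0.0765, -0.006, 0.0132] [-0.0015, -0.0004, 0.0001]
[0.0765, -0.0061, 0.0131] [-0.0015, -0.0004, 0.0001]
```

View pics/w9.png

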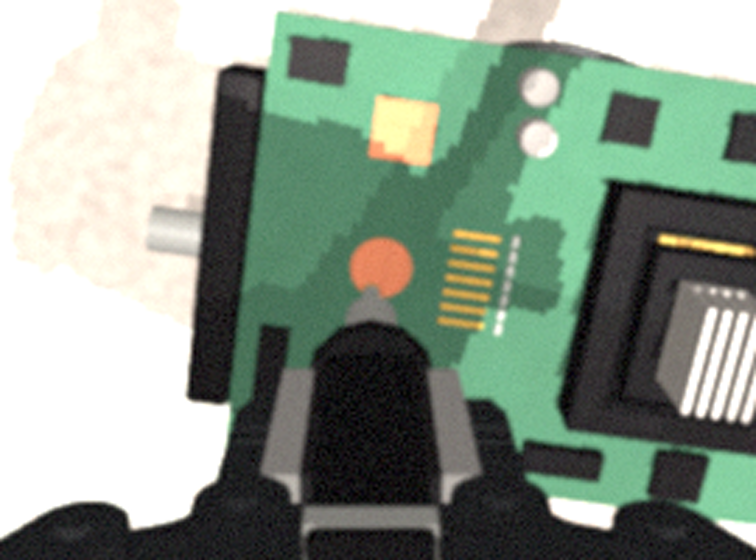

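Pad centre is (0.5942, -0.0617), with the tip hovering just beside it and the probe upright. I correct sideways and descend to just above contact.

>>> arm_command(series=[{"dp":[0,-0.012,0.026],"angular":[-0.002,0,0],"gripper":5},{"dp":[0.03,0,0],"angular":[0,0,0],"gripper":5},{"dp":[0.03,0,0],"angular":[0,0,0],"gripper":5},{"dp":[0.03,0,0],"angular":[0,0,0],"gripper":5},{"dp":[0.03,0,0],"angular":[0,0,0],"gripper":5},{"dp":[0.015,0,0],"angular":[0,0,0],"gripper":5},{"dp":[0,0,0],"angular":[0,0,0],"gripper":5},{"dp":[0,0,0],"angular":[0,0,0],"gripper":5}])

```text
clock: 24.55
position: [0.595, -0.0604, 0.0803]
ee_rot: [-0.429, 0.562, -0.429, -0.561]
contact_force: [0.5, 1.0, -1.2]
width: 0.0155
```

Run:
```python
from h import *
F=[]
for i in range(6): F.append(get_state()["contact_force"][2]); get_image("top")
print(np.round(F,2)); plan([.5947,-.0607,.0719],105.3,n=2)
```

```text
[-1.15 -0.51 -0.8  -0.84 -0.03 -0.17]
from [ 0.595  -0.0604  0.0803] jaw 105.23 tilt 0.1 mm/row 4.2 deg/row 0.06
[0.035, 0.0014, -0.0009] [-0.0004, -0.0005, 0.0002]
[0.035, 0.0014, -0.0009] [-0.0004, -0.0005, 0.0002]
```

>>> arm_command(series=[{"dp":[0.01,0.001,-0.001],"angular":[0,0,0],"gripper":5},{"dp":[0.01,0,0],"angular":[0,0,0],"gripper":5},{"dp":[0.01,0,0],"angular":[0,0,0],"gripper":5},{"dp":[0.01,0,0],"angular":[0,0,0],"gripper":5},{"dp":[0.01,0,0],"angular":[0,0,0],"gripper":5},{"dp":[0.007,0,0],"angular":[0,0,0],"gripper":5},{"dp":[0,0,0],"angular":[0,0,0],"gripper":5},{"dp":[0,0,0],"angular":[0,0,0],"gripper":5}])

```text
clock: 25.85
position: [0.595, -0.0606, 0.0737]
ee_rot: [-0.429, 0.563, -0.429, -0.561]
contact_force: [-1.1, -0.6, 0.5]
width: 0.0152
```

Run:
```python
from h import *
F=[]
for i in range(6): F.append(get_state()["contact_force"]); get_image("top")
print(np.round(F,2)[:,2],np.mean(F,0)); plan([.5947,-.0607,.0719],105.3,n=1)
```

```text
[0.49 1.37 0.44 2.27 0.01 0.36] [-0.38506731  0.53214961  0.82499076]
from [ 0.595  -0.0606  0.0736] jaw 105.23 tilt 0.12 mm/row 1.7 deg/row 0.14
[0.014, 0.0031, -0.0003] [-0.0008, -0.0011, 0.0008]
```

>>> arm_command(series=[{"dp":[0.008,0,0],"angular":[0,0,0],"gripper":5},{"dp":[0.008,0,0],"angular":[0,0,0],"gripper":5},{"dp":[0.003,0,0],"angular":[0,0,0],"gripper":5},{"dp":[0.003,0,0],"angular":[0,0,0],"gripper":5},{"dp":[0.002,0,0],"angular":[0,0,0],"gripper":5},{"dp":[0.002,0,0],"angular":[0,0,0],"gripper":5},{"dp":[0.002,0,0],"angular":[0,0,0],"gripper":5},{"dp":[0.002,0,0],"angular":[0,0,0],"gripper":5}])

```text
clock: 27.15
position: [0.5951, -0.0606, 0.0703]
ee_rot: [-0.429, 0.563, -0.429, -0.561]
contact_force: [0.1, 0.1, 3.0]
width: 0.0155
```

Run:
```python
from h import *
F=[];Z=[]
for i in range(12): s=get_state();F.append(s["contact_force"]);Z.append(s["position"][2]); get_image("top")
print(np.round(F,2)[:,2],np.mean(F,0),np.round(Z,4)); plan([.5947,-.0607,.0719],105.3,n=1); print(get_state()["clock"],get_state()["width"])
im,P=cloud("wrist"); T=tool(); L=(P-T[:3,3])@T[:3,:3]*1000
cv2.imwrite("pics/w10.png",cv2.resize(cv2.convertScaleAbs(im[100:300,130:400],alpha=1.6),(756,560),interpolation=2))
for lo,hi in((-20,-13),(-12,0),(0,8),(8,16),(19,28),(28,36)):
    q=L[(L[...,0]>lo)&(L[...,0]<hi)&(abs(L[...,1])<14)&(abs(L[...,2])<8)]
    if len(q)>3: print(lo,len(q),"x",q[:,0].min().round(1),q[:,0].max().round(1),"y",np.percentile(q[:,1],95).round(1),"zmid",((q[:,2].min()+q[:,2].max())/2).round(1))
hsv=cv2.cvtColor(im,cv2.COLOR_BGR2HSV); m=((hsv[...,0]<14)&(hsv[...,1]>110)&(hsv[...,2]>60)).astype(np.uint8)
from chk import seated; seated()
```

```text
[3.03 1.61 2.39 3.46 2.78 2.88 2.4  2.89 1.98 2.66 2.53 2.53] [-0.73102765  0.27533087  2.5950772 ] [0.0703 0.0702 0.0703 0.0703 0.0703 0.0703 0.0703 0.0703 0.0703 0.0703
 0.0703 0.0703]
from [ 0.5951 -0.0606  0.0703] jaw 105.23 tilt 0.14 mm/row 1.7 deg/row 0.16
[-0.0135, 0.0033, -0.0003] [-0.0008, -0.0012, 0.001]
27.75 0.015170689032940454
-20 330 x -20.0 -13.0 y 12.0 zmid -0.1
0 40 x 2.8 7.9 y 6.2 zmid -0.7
8 86 x 8.1 16.0 y 6.1 zmid -0.7
28 570 x 28.4 32.9 y 13.2 zmid -0.0
base -x (443, np.float64(53.1)) +x (86, np.float64(53.5)) +y (103, np.float64(53.6)) -y (485, np.float64(53.4))
rim -x (759, np.float64(53.5)) +x (630, np.float64(53.5)) +y (632, np.float64(53.5)) -y (672, np.float64(53.4)) sink (824, np.float64(72.8))
```

View pics/w10.png

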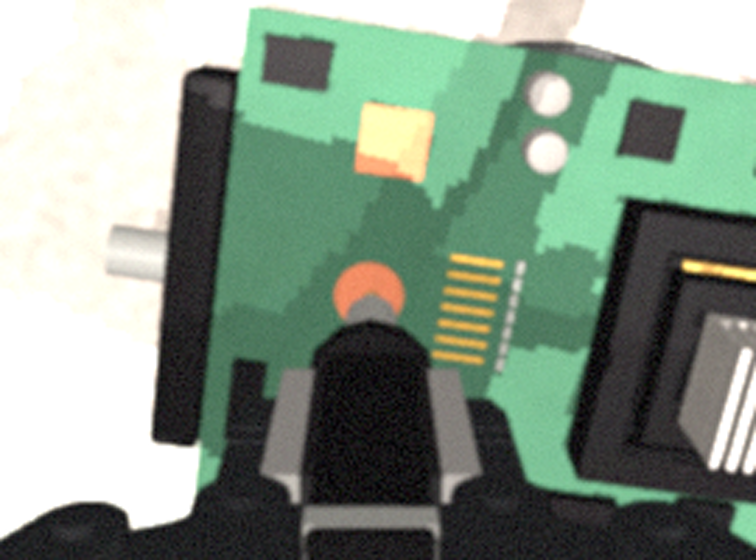

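Force rise of about 3.2 N and the height both give 6.5 mm of plunger travel. I back off 1.6 mm to reach halfway.

>>> arm_command(series=[{"dp":[-0.006,0,0],"angular":[0,0,0],"gripper":5},{"dp":[-0.005,0,0],"angular":[0,0,0],"gripper":5},{"dp":[0,0,0],"angular":[0,0,0],"gripper":5},{"dp":[0,0,0],"angular":[0,0,0],"gripper":5},{"dp":[0,0,0],"angular":[0,0,0],"gripper":5},{"dp":[0,0,0],"angular":[0,0,0],"gripper":5},{"dp":[0,0,0],"angular":[0,0,0],"gripper":5},{"dp":[0,0,0],"angular":[0,0,0],"gripper":5}])

```text
clock: 28.85
position: [0.5951, -0.0606, 0.0714]
ee_rot: [-0.429, 0.563, -0.429, -0.561]
contact_force: [-0.6, 0.6, 2.8]
width: 0.0153
```

Run:
```python
from h import *
F=[];Z=[]
for i in range(12): s=get_state();F.append(s["contact_force"]);Z.append(s["position"][2]); get_image("top")
print(np.round(F,2)[:,2],np.mean(F,0),np.round(Z,4)); plan([.5947,-.0607,.0719],105.3,n=1); print(get_state()["clock"],get_state()["width"])
```

```text
[2.84 2.41 2.46 1.39 1.93 1.76 2.01 1.35 1.59 1.45 1.89 2.71] [-0.73591833  0.2569223   1.9830652 ] [0.0714 0.0714 0.0714 0.0714 0.0714 0.0714 0.0714 0.0714 0.0714 0.0715
 0.0714 0.0714]
from [ 0.5951 -0.0606  0.0715] jaw 105.23 tilt 0.13 mm/row 0.6 deg/row 0.15
[-0.0037, 0.0033, -0.0003] [-0.0008, -0.0012, 0.0009]
29.45 0.014914497344151085
```

```bash
python3 -c "
from rig import sign_off
print(sign_off())"
```

```text
the job is handed in; nothing more can be done
None
```

The module is pressed home in its socket, and the probe is held upright on the round test pad with its spring tip about halfway in. I handed the job in at about 29.5 s; `sign_off` gives no verdict.

- **Module:** I pushed it in with about 21 N, then pressed the heat sink centrally with about 24 N. At the last look the base plate's top read 53.1–53.6 mm on its four sides, against 53.4–53.5 mm for the rim. That is flush within the camera's accuracy.
- **Probe:** The tip is within about 1–2 mm of the pad's centre. The tool was 0.13° from vertical. The height gave 5.5 mm of spring travel, and the force (about 2.6 N) gave 5.2 mm. My first press reached about 6.5 mm (3.2 N), so I backed off. Height and grip were steady over the last 0.6 s.

**Disagreements:**
- The fingertips are about 31 mm short of the reported TCP (the tool point). The first grasp therefore closed above the heat sink without moving anything, and I used the fingertip position seen by the wrist camera from then on.
- After the first push the base plate seemed up to 0.7 mm tilted along x, which is why I pressed again. The last look still shows 0.4 mm (53.1 against 53.5), within camera error.

I did not check the bystander objects with a last picture, but nothing in the moves or force readings suggests any were touched.

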